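# Screw the lid onto the fixings canister

## Robot

A 6-joint arm with a two-finger parallel gripper is mounted at the origin on the work surface. World frame = base frame: x ahead of the robot, y to its left, z up, the work surface at z = 0. Lengths are in m, angles in rad, forces in N, time in s.
With the tool pointing down it reaches from about 0.375 to 0.9 m from the base axis. Payload 3.1 kg.
Tool frame: the origin (TCP) lies at the very end of the fingers, on their centre line; the grasp point (between the pads) lies 19 mm behind it (tcp_to_grasp is the distance from the TCP to the grasp point, in m); z points along the fingers, y is the direction in which the jaws open and shut (so a half turn about z gives the same grasp; the last joint's range is limited). The gripper opens to 85 mm and grips with 20 to 120 N. Pads are 22 mm wide; open, the fingers measure 114 mm over their backs; the gripper's body (76 mm by 85 mm) begins 54 mm behind the grasp point. The pads swing forward as they close: fully open they stand 13 mm farther back than shut.
Start: joints at [-1.484, 0.527, 1.433, -0, 1.181, -0.178], TCP at [0.164, -0.603, 0.209] pointing down, gripper open.
Joint ranges: [-3.08, 3.08], [-0.75, 2.2], [0.22, 2.44], [-1.43, 4.57], [0, 2.65], [-2.85, 2.85]. Speed limits (rad/s): [2.79, 2.79, 3.14, 3.14, 3.14, 3.14].

## Interface

Orientations are given as a unit quaternion [x, y, z, w].
In Python, from station import sense, snapshot, camera_info, sign_off, tcp_to_grasp gives the robot as it stands.
- The arm moves only by the shell command python3 -m inch 'ROWS' [FORCE]. ROWS is JSON, a list of rows, each a list of 3 entries, a list of its own where there are three numbers: the closure, from -1 (fully open) to 1 (shut), so that 0 is half open, then the shift along the tool's x, y, z normalised to -1 to 1, where 1 is 10 cm, then the turn, a rotation vector about the tool's x, y, z normalised to -1 to 1, where 1 is 360 degrees. In form: [[jaw, [dx, dy, dz], [ax, ay, az]], ...]. A call has 1 to 20 rows; each row is the pose to reach, as a shift and turn from the pose commanded when the call began, along the tool's axes at that moment, turning the shorter way round; what a row does not reach only later rows make up. A row lasts 1/10 s, in which the tool goes at most 50 mm and 8.59 degrees, less where a joint would pass 70% of its speed; a pose out of reach is approached as far as the arm can. A call with a number of a shift or a turn outside -1 to 1 is refused whole. A call with a gripper value outside its range is refused whole. The fingers move at their own pace and stop on an object; FORCE is the grip in N (left out, the last holds). Time passes only in rows, so rows that repeat a pose let the fingers close. It gives the time, the measured TCP pose, the force and the opening at its end, in the units of the state.
- sense(): the state, without advancing time (a new reading comes with each control period).
- snapshot(name): name is "scene" or "top" or "wrist"; returns (picture, depth): 480x640x3 uint8, blue, green, red; 480x640 float32, m along the optical axis (not along the pixel's ray), 0 where there is no reading.
- camera_info(name): a dict with "K" (3x3 intrinsics, pixels), "dist" ([k1, k2, p1, p2, k3] as OpenCV has them; the pictures are not rectified), "origin" and "orientation" of the camera in the world. Camera axes: x right, y down, z forward; pixel columns grow to the right and rows downward; lengths in m; the calibration is good to about 2 mm. A picture is of the moment at which its call begins: read the wrist's pose just before it. camera_info takes no time and is no camera call; for the wrist camera it gives the pose at the moment of the call.
- sign_off(): hands the job in, once; it reports no verdict.
The state is a dict: "t": time; "q": joint angles; "qd": joint speeds; "tau": joint torques, N m; "tcp_pos": TCP position; "tool_rot": TCP orientation; "force": force on the tool from outside, world axes, zero at the start; "ft_torque": the same for the moment, N m; "finger_gap": opening from 0.0 (shut) to 1.0 (fully open).
Only numpy, scipy, OpenCV 4.12 (cv2) and the standard library are available. Lean on these libraries where they do the work, as an engineer would, in place of code of your own. Each camera call takes 0.05 s, during which the arm holds its last target.

## Task

Close the green fixings canister with its red lid: set the lid squarely on the neck, turn it gently backward (anticlockwise from above) until you feel it drop off the thread start, then screw it forward (clockwise) until it is fully home, and let go. Never force it: if the canister twists round in its cradle, or the thread is loaded hard, you have overdone it; leave everything else on the bench where it lies.

Things in the scene. Friction and masses are not known exactly. Their poses are not given: they have to be found in the camera images.
- lid: Loose red screw lid, about 80 g, upright on the bench. Origin: centre of the skirt's lower edge; z up along its axis. Skirt 63 mm outside, 57 mm inside diameter, open below, from 0 to 35 mm height; on it a round ribbed grip knob, 44 mm diameter, from 35 to 65 mm height (grip it there). A white tick on top marks the lid's x axis.
- lid_studs (a point): On the lid's axis, 5 mm above its lower edge: height of the three round studs (5 mm diameter, 120 degrees apart, one under the white tick) that point inward from the skirt and leave a passage 44 mm wide. Held nowhere, the lid stays put wherever it is let go on the thread, so it may be regripped.
- cradle: Fixed white cradle plate with plywood edges, 120 mm square, 20 mm high; the green canister stands in it. Origin: centre of its underside, on the canister's axis; z up. Height of the lid's origin above it: 80 to 85 mm while the studs ride on top of the thread ridges, 75 mm once dropped past the thread starts, 70 mm fully home.
- mouth (a point): Centre of the canister's open mouth, on its upright axis, 97 mm above the bench. Canister green, 96 mm diameter, shoulder at 68 mm. White neck above the shoulder: 42 mm core with a 4 mm high conical lead-in at its top, and three thread ridges of 54 mm outer diameter. The thread must never be loaded with more than 30 N.
- thread (a point): Point on the canister's axis 80 mm above the bench, amid the thread. Seen from above, each of the three ridges climbs 5 mm anticlockwise over about 90 degrees to its thread start; then come a 20 degree gap and an upright stop; this repeats every 120 degrees. The angle at which the starts lie differs every time and is NOT given by this pose.
- shoulder (a point): Point on the canister's axis at the shoulder, 68 mm above the bench. How the lid moves: studs on top of a ridge are blocked clockwise by a stop; anticlockwise they climb to the start and drop 10 mm into the gap, where the next stop blocks them. From there 94 to 102 degrees clockwise lead them under the ridge, 5 mm down, to the end stop.
- canister (a joint): Twist of the canister in its cradle (rad), 0 at the start; it turns only when wrenched with more than about 0.55 N m and does not return.
- screwdriver: Bystander: yellow-handled screwdriver, 170 mm long, lying between the lid and the canister.
- disc: Bystander: dark steel disc, 115 mm in diameter, 5 mm thick, flat on the bench.
- carton_red: Bystander: small red carton, 60 x 100 x 45 mm.
- carton_yellow: Bystander: small yellow carton, 70 x 110 x 40 mm.
- spare_jar: Bystander: closed clear jar with a blue cap, 70 mm in diameter, 85 mm high.
- wrench: Bystander: steel wrench, 160 mm long, flat on the bench.
- collar: Bystander: brass collar, 48 mm in diameter, 18 mm high.
Not all that is in view belongs to the job. There is more than one size of the lid; the job needs the smallest.

How it is judged:
On the way, in this order (a step that is already met when the one before it is completed fails the run):
1. the lid is brought squarely onto the neck, still above the thread starts (horizontal distance between lid and mouth below 0.005 m and angle between lid's own z axis and vertical below 0.1 rad and z of lid in the frame of cradle between 0.0775 and 0.098 m), for 0.1 s.
2. the studs have dropped past the thread starts (horizontal distance between lid and mouth below 0.004 m and angle between lid's own z axis and vertical below 0.06 rad and z of lid in the frame of cradle below 0.0768 m), for 0.1 s.
At the end, for the whole second after the job is handed in: The lid is screwed home on the canister: its lower edge no more than 71.3 mm above the bench (70 mm is fully home), centred on the mouth within 3 mm, upright within 0.04 rad and at rest (horizontal distance between lid and mouth below 0.003 m and angle between lid's own z axis and vertical below 0.04 rad and z of lid in the frame of cradle between 0.067 and 0.0713 m and linear speed of lid below 0.01 m/s); the robot touches nothing.
It fails at once if the canister is wrenched round in its cradle by more than 0.12 rad (value of joint canister above 0.12 rad or value of joint canister below -0.12 rad).
It fails at once if lid or gripper loads the canister or its thread with more than 30 N (contact force between any of lid, the arm, the fingers and cradle above 30 N).
It fails at once if a bystander is shifted by more than 20 mm (distance of any of screwdriver, disc, carton_red, carton_yellow, spare_jar, wrench, collar from where it was at the start of the episode above 0.02 m).
It also fails if it takes over 64 s, if anything falls off the work surface, if the arm or the gripper's body presses on something with over 40 N, if the wrist force passes 120 N, or if a joint passes its speed limit or range.

## Working session

There is one attempt and no reset: what is moved stays moved. The work goes in short steps, Python scripts to look and compute and a shell command to move; the robot and the scene stay as the last step left them, time stands still between calls to the robot, and variables do not carry over. Pictures are saved under pics/ and viewed, and the job is handed in when it is done.

```bash
ls; mkdir -p pics; python3 - <<'E'
from station import *
import cv2,json
print(sense()); print(tcp_to_grasp)
for n in("scene","top","wrist"):
    print(n,camera_info(n))
for n in("scene","top"):
    p,d=snapshot(n); cv2.imwrite(f"pics/{n}0.png",p)
    import numpy as np; np.save(f"pics/{n}0.npy",d)
E
```

```text
pics
{'t': 0.0, 'q': array([-1.48350889e+00,  5.28451303e-01,  1.43391876e+00,  1.31181837e-05,
        1.18137841e+00, -1.78471564e-01]), 'qd': array([ 0.00169201, -0.00120284,  0.00098775, -0.00173094, -0.00028336,
        0.00089578]), 'tau': array([ 3.52629286e-04, -4.42348945e+01, -1.78025758e+01, -2.88410783e-04,
        8.61384789e-03, -5.70575139e-06]), 'tcp_pos': array([ 0.16413267, -0.60227056,  0.20793756]), 'tool_rot': array([ 9.91184257e-01,  1.32486254e-01,  5.51860183e-05, -1.07651082e-03]), 'force': array([-0.02822586,  0.34156092,  0.3283827 ]), 'ft_torque': array([ 0.01033445, -0.02673048, -0.00711661]), 'finger_gap': 0.9948812077048119}
0.0187
scene {'K': array([[569.38933296,   0.        , 314.7406198 ],
       [  0.        , 569.38933296, 245.35915885],
       [  0.        ,   0.        ,   1.        ]]), 'dist': array([-0.01177873,  0.        ,  0.        ,  0.        ,  0.        ]), 'origin': array([ 1.35142172, -0.50727605,  0.78767424]), 'orientation': array([ 0.77626268,  0.43669645, -0.21743037, -0.39929499])}
top {'K': array([[472.73463281,   0.        , 319.25669807],
       [  0.        , 472.73463281, 237.58513249],
       [  0.        ,   0.        ,   1.        ]]), 'dist': array([-0.04508383,  0.        ,  0.        ,  0.        ,  0.        ]), 'origin': array([0.49407022, 0.01098282, 1.34129982]), 'orientation': array([ 0.71512381, -0.69857919,  0.01901085, -0.01495474])}
wrist {'K': array([[358.11163137,   0.        , 319.55355148],
       [  0.        , 358.11163137, 236.1669169 ],
       [  0.        ,   0.        ,   1.        ]]), 'dist': array([-0.0286472,  0.       ,  0.       ,  0.       ,  0.       ]), 'origin': array([ 0.23901069, -0.58251962,  0.37230176]), 'orientation': array([ 0.78530297, -0.59978604, -0.09396306,  0.12135442])}
```

View pics/scene0.png

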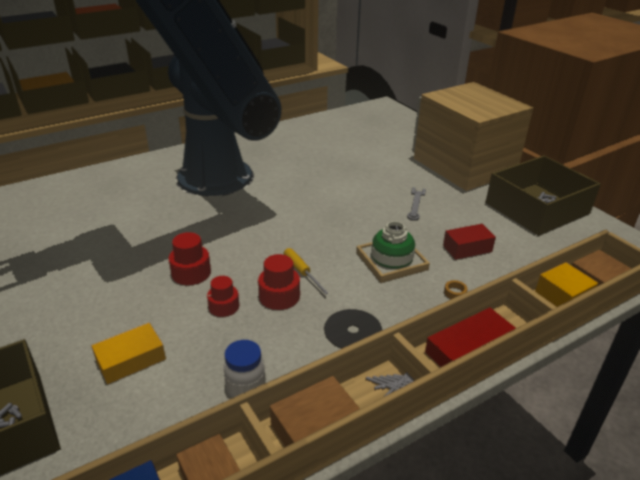

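View pics/top0.png

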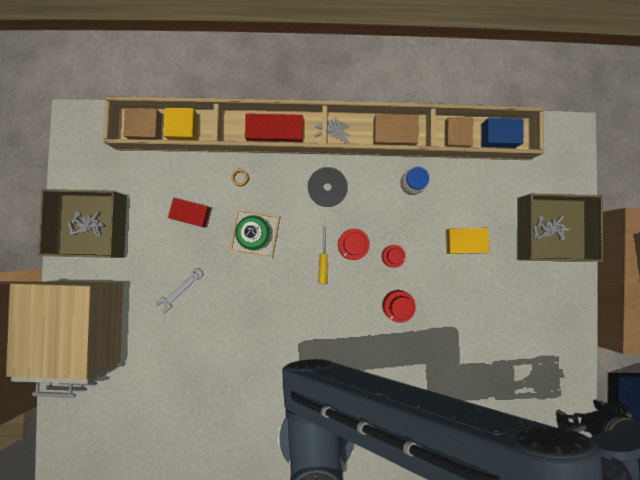

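The top view shows three red lids at (353,244), (399,306) and (394,256). The last is the smallest, so it's the one to use. The canister is at (252,233), and the screwdriver lies between them at x≈323.

```bash
cat > h.py <<'E'
import numpy as np, cv2
from scipy.spatial.transform import Rotation as R
from station import *
def ray(ci,uv):
    n=cv2.undistortPoints(np.array([[uv]],float),ci['K'],ci['dist'])[0,0]
    return np.array(ci['origin']), R.from_quat(ci['orientation']).apply([n[0],n[1],1.])
def onplane(ci,uv,z):
    o,d=ray(ci,uv); return o+d*(z-o[2])/d[2]
def proj(ci,P):
    r=R.from_quat(ci['orientation']).inv(); 
    q=r.apply(np.atleast_2d(P)-ci['origin'])
    return cv2.projectPoints(q,np.zeros(3),np.zeros(3),ci['K'],ci['dist'])[0][:,0]
E
python3 - <<'E'
from h import *
p=cv2.imread('pics/top0.png'); d=np.load('pics/top0.npy'); ci=camera_info('top')
hsv=cv2.cvtColor(p,cv2.COLOR_BGR2HSV)
def comps(m,box):
    mm=np.zeros_like(m); x0,y0,x1,y1=box; mm[y0:y1,x0:x1]=m[y0:y1,x0:x1]
    n,l,s,c=cv2.connectedComponentsWithStats(mm)
    return [(s[i],c[i]) for i in range(1,n) if s[i][4]>20]
red=(((hsv[...,0]<8)|(hsv[...,0]>172))&(hsv[...,1]>120)).astype(np.uint8)
for s,c in comps(red,(325,220,430,330)): print('red',s,c,onplane(ci,c,0.04),'depth',d[int(c[1]),int(c[0])], 'z',ci['origin'][2]-d[int(c[1]),int(c[0])])
gr=((hsv[...,0]>45)&(hsv[...,0]<85)&(hsv[...,1]>100)).astype(np.uint8)
for s,c in comps(gr,(225,205,285,265)): print('gr',s,c,onplane(ci,c,0.068))
a=cv2.resize(p[200:280,215:295],(400,400),interpolation=cv2.INTER_CUBIC)
b=cv2.resize(p[216:296,354:434],(400,400),interpolation=cv2.INTER_CUBIC)
cv2.imwrite('pics/crop.png',np.hstack([a,b]))
E
```

```text
red [338 229  31  31 763] [353.34076016 243.85190039] [ 0.54164133 -0.09007252  0.04      ] depth 1.2548686 z 0.08643119254992082
red [382 245  23  22 406] [393.25369458 255.76108374] [ 0.51136909 -0.20086442  0.04      ] depth 1.2790734 z 0.06222646156237199
red [383 290  33  33 807] [398.83767038 305.79553903] [ 0.37439639 -0.21858386  0.04      ] depth 1.2484232 z 0.09287660041735246
gr [236 216  34  34 509] [253.57956778 232.95088409] [0.56370788 0.18182528 0.068     ]
```

View pics/crop.png

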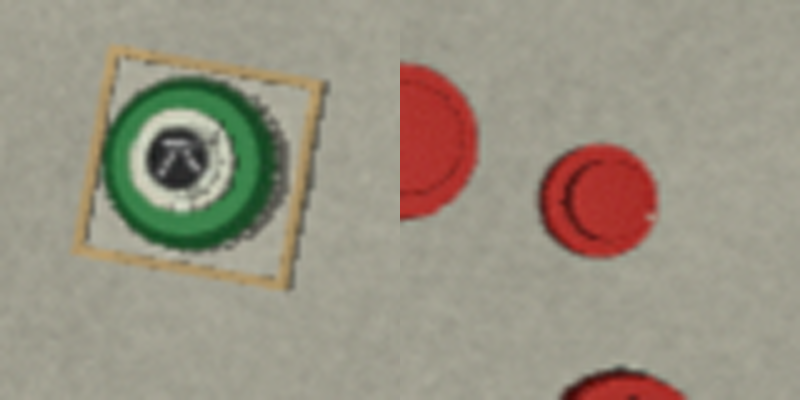

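```bash

python3 -m inch '[[-1,[0.44,-0.295,0],[0,0,0]],[-1,[0.88,-0.59,0],[0,0,0]],[-1,[0.88,-0.59,0],[0,0,0]]]' 40
python3 -m inch '[[-1,[0.44,-0.295,0],[0,0,0]],[-1,[0.88,-0.59,0],[0,0,0]],[-1,[0.88,-0.59,0],[0,0,0]]]'
python3 -m inch '[[-1,[0.44,-0.295,0],[0,0,0]],[-1,[0.88,-0.59,0],[0,0,0]],[-1,[0.88,-0.59,0],[0,0,0]]]'
python3 -m inch '[[-1,[0.44,-0.295,0],[0,0,0]],[-1,[0.88,-0.59,0],[0,0,0]],[-1,[0.88,-0.59,0],[0,0,0]]]'
python3 -m inch '[[-1,[0.44,-0.295,0],[0,0,-0.02]],[-1,[0.88,-0.59,0],[0,0,-0.04]],[-1,[0.88,-0.59,0],[0,0,-0.06]],[-1,[0.88,-0.59,0],[0,0,-0.08]],[-1,[0.88,-0.59,0],[0,0,-0.1]],[-1,[0.88,-0.59,0],[0,0,-0.116]],[-1,[0.88,-0.59,0],[0,0,-0.116]],[-1,[0.88,-0.59,0],[0,0,-0.116]]]'
python3 - <<'E'
from h import *
s=sense(); ci=camera_info('wrist'); p,d=snapshot('wrist')
print(s['t'],s['q'],s['tcp_pos'],s['tool_rot'])
cv2.imwrite('pics/w1.png',p); np.save('pics/w1.npy',d)
import pickle; pickle.dump((s,ci),open('pics/w1.pkl','wb'))
E
```

```text
t: 0.4
tcp_pos: [0.2361, -0.5172, 0.208]
tool_rot: [0.991, 0.134, 0.001, -0.003]
force: [0.4, -0.1, 0.8]
finger_gap: 0.999
t: 0.7
tcp_pos: [0.305, -0.4381, 0.2084]
tool_rot: [0.991, 0.135, 0.0, -0.002]
force: [-0.8, -0.3, -0.4]
finger_gap: 1.0
t: 1.0
tcp_pos: [0.3743, -0.3593, 0.2087]
tool_rot: [0.991, 0.135, 0.0, -0.001]
force: [0.9, 0.4, -0.4]
finger_gap: 1.0
t: 1.3
tcp_pos: [0.4439, -0.2802, 0.2088]
tool_rot: [0.991, 0.135, 0.0, -0.0]
force: [-0.5, -0.8, 0.2]
finger_gap: 0.997
t: 2.1
tcp_pos: [0.5111, -0.2041, 0.2088]
tool_rot: [0.88, 0.476, -0.0, 0.0]
force: [0.4, -0.6, -1.1]
finger_gap: 1.0
2.1 [-5.82780074e-01  4.27263013e-01  1.62143117e+00 -5.75943532e-04
  1.09274678e+00 -3.27072654e-03] [ 0.51106586 -0.20411971  0.20877599] [ 8.79599812e-01  4.75714304e-01 -1.89471903e-04  1.87708451e-04]
```

View pics/w1.png

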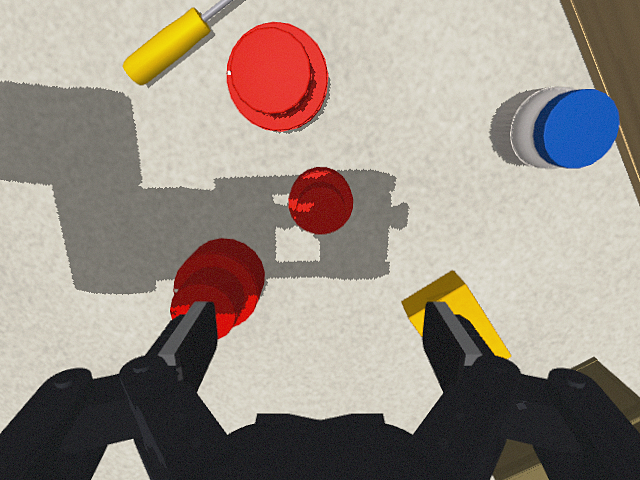

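```bash
cat > lid.py <<'E'
from h import *
def fitred(p,box,vmin=40):
    hsv=cv2.cvtColor(p,cv2.COLOR_BGR2HSV)
    m=(((hsv[...,0]<8)|(hsv[...,0]>172))&(hsv[...,1]>120)&(hsv[...,2]>vmin)).astype(np.uint8)
    x0,y0,x1,y1=box; mm=np.zeros_like(m); mm[y0:y1,x0:x1]=m[y0:y1,x0:x1]
    cs,_=cv2.findContours(mm,cv2.RETR_EXTERNAL,cv2.CHAIN_APPROX_NONE)
    c=max(cs,key=cv2.contourArea)
    return c
E
python3 - <<'E'
from lid import *; import pickle
s,ci=pickle.load(open('pics/w1.pkl','rb')); p=cv2.imread('pics/w1.png'); d=np.load('pics/w1.npy')
c=fitred(p,(270,150,375,245)); print(cv2.boundingRect(c),cv2.minEnclosingCircle(c))
t=s['tcp_pos']; print('axis pts proj',proj(ci,[[*t[:2],z] for z in(0,.035,.065,.2)]))
# depth-based points
cam=R.from_quat(ci['orientation'])
m=np.zeros(p.shape[:2],np.uint8); cv2.drawContours(m,[c],-1,1,-1)
ys,xs=np.nonzero(m&(d>0)); n=cv2.undistortPoints(np.stack([xs,ys],1).astype(float)[:,None],ci['K'],ci['dist'])[:,0]
P=cam.apply(np.c_[n,np.ones(len(n))]*d[ys,xs][:,None])+ci['origin']
for lo,hi in((.055,.075),(.028,.042)):
    q=P[(P[:,2]>lo)&(P[:,2]<hi)]; print(len(q),q.mean(0),np.median(q[:,2]),cv2.minEnclosingCircle((q[:,:2]*1000).astype(np.float32)))
print(cam.apply([0,0,1]))
E
python3 - <<'E'
import cv2
p=cv2.imread('pics/w1.png'); cv2.imwrite('pics/w1c.png',cv2.resize(p[150:250,260:390],None,fx=6,fy=6))
E
```

```text
(288, 167, 65, 67) ((320.4233093261719, 200.1259307861328), 33.5921630859375)
axis pts proj [[319.40983573 198.63719334]
 [319.42319505 206.04943369]
 [319.43688804 213.64573118]
 [319.54998754 276.34700873]]
1898 [ 0.51364814 -0.20173588  0.06410963] 0.0642875155126861 ((513.0328979492188, -202.7699737548828), 22.335391998291016)
1240 [ 0.51935675 -0.19274962  0.03424823] 0.0343346040739842 ((512.92333984375, -202.8579559326172), 31.861820220947266)
[-0.16599767 -0.25517776 -0.95253823]
```

View pics/w1c.png

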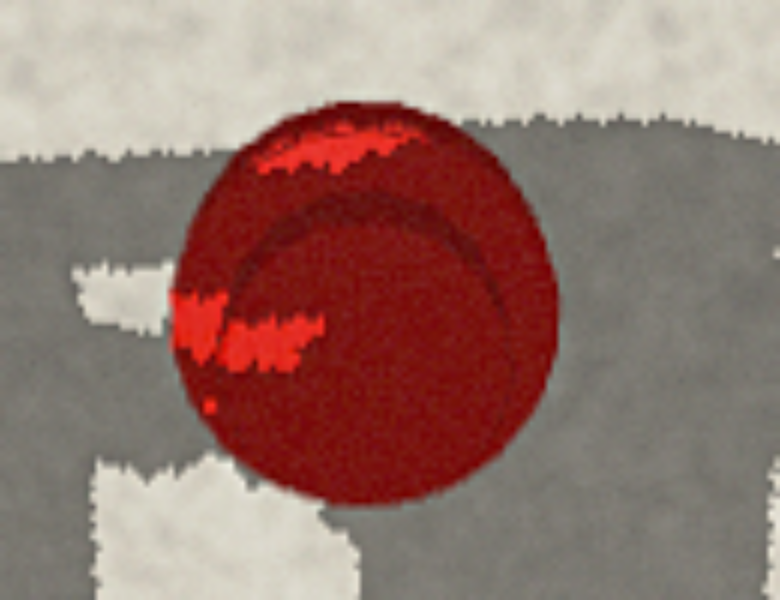

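```bash

python3 -m inch '[[-1,[0.02,0.01,0.45],[0,0,0]],[-1,[0.02,0.01,0.9],[0,0,0]],[-1,[0.02,0.01,0.9],[0,0,0]]]' 40
python3 -m inch '[[-1,[0,0,0.3],[0,0,0]],[-1,[0,0,0.6],[0,0,0]],[-1,[0,0,0.77],[0,0,0]],[-1,[0,0,0.77],[0,0,0]],[-1,[0,0,0.77],[0,0,0]]]'
python3 - <<'E'
from h import *
s=sense(); print(s['tcp_pos'],s['force'])
p,d=snapshot('wrist'); cv2.imwrite('pics/w2.png',p)
E
```

```text
t: 2.45
tcp_pos: [0.5089, -0.1995, 0.1137]
tool_rot: [0.879, 0.476, -0.003, -0.006]
force: [-0.8, 0.9, 0.6]
finger_gap: 0.998
t: 2.95
tcp_pos: [0.5142, -0.2025, 0.0434]
tool_rot: [0.879, 0.477, 0.001, 0.001]
force: [0.5, -1.1, 0.8]
finger_gap: 0.998
[ 0.51424458 -0.20254456  0.04342855] [ 0.45082914 -1.09526176  0.81139011]
```

View pics/w2.png

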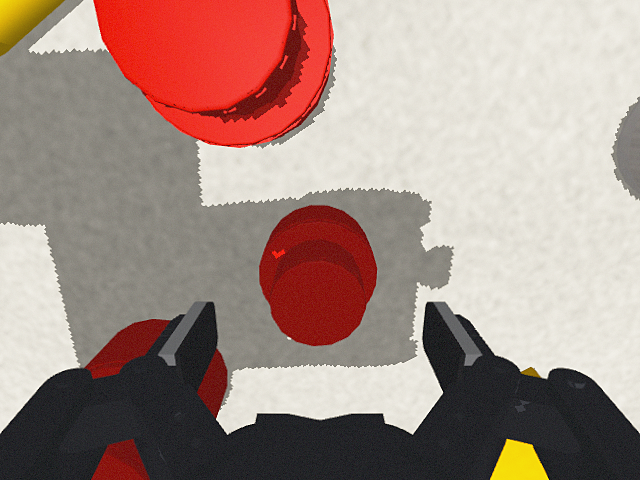

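```bash

python3 -m inch '[[-1,[0,0,0.04],[0,0,0]],[-1,[0,0,0.04],[0,0,0]],[0,[0,0,0.04],[0,0,0]],[0.3,[0,0,0.04],[0,0,0]],[1,[0,0,0.04],[0,0,0]],[1,[0,0,0.04],[0,0,0]],[1,[0,0,0.04],[0,0,0]],[1,[0,0,0.04],[0,0,0]],[1,[0,0,0.04],[0,0,0]],[1,[0,0,0.04],[0,0,0]]]' 50
python3 - <<'E'
from h import *
s=sense(); print(s['q'],s['tcp_pos'],s['force'],s['finger_gap'])
p,d=snapshot('wrist'); cv2.imwrite('pics/w3.png',p)
E
```

```text
t: 4.0
tcp_pos: [0.5134, -0.2018, 0.0386]
tool_rot: [0.879, 0.477, 0.0, 0.0]
force: [-1.0, 0.1, 5.3]
finger_gap: 0.47
[-5.77103271e-01  6.85260182e-01  1.74837098e+00  1.18817315e-05
  7.07459523e-01 -9.61642099e-04] [ 0.51338206 -0.20177647  0.03859374] [-0.98504153  0.06312952  5.33967795] 0.4704432546174152
```

View pics/w3.png

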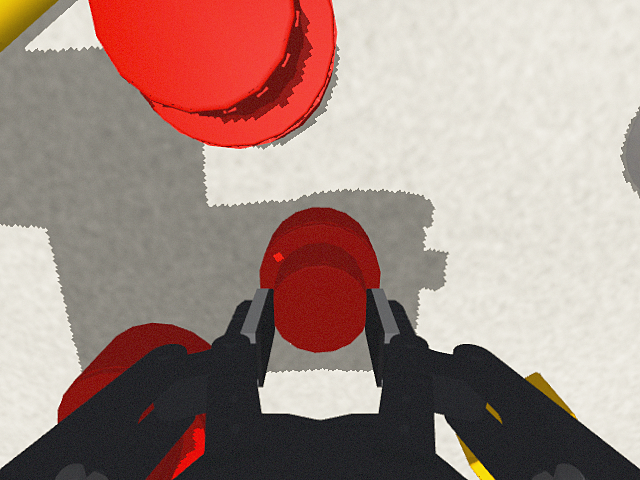

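```bash

python3 -m inch '[[1,[0,0,-0.1],[0,0,0]],[1,[0,0,-0.4],[0,0,0]],[1,[0,0,-0.8],[0,0,0]],[1,[0,0,-0.8],[0,0,0]]]'
python3 -m inch '[[1,[0,0,-0.4],[0,0,0]],[1,[0,0,-0.8],[0,0,0]],[1,[0,0,-0.8],[0,0,0]]]'
python3 -m inch '[[1,[0.25,-0.18,0],[0,0,0]],[1,[0.5,-0.37,0],[0,0,0]],[1,[0.75,-0.56,0],[0,0,0]],[1,[0.75,-0.56,0],[0,0,0]]]'
python3 -m inch '[[1,[0.25,-0.18,0],[0,0,0]],[1,[0.5,-0.37,0],[0,0,0]],[1,[0.75,-0.56,0],[0,0,0]],[1,[0.75,-0.56,0],[0,0,0]]]'
python3 -m inch '[[1,[0.25,-0.18,0],[0,0,0]],[1,[0.5,-0.37,0],[0,0,0]],[1,[0.75,-0.56,0],[0,0,0]],[1,[0.75,-0.56,0],[0,0,0]],[1,[0.75,-0.56,0],[0,0,0]],[1,[0.75,-0.56,0],[0,0,0]]]'
python3 - <<'E'
from h import *
s=sense(); ci=camera_info('wrist'); p,d=snapshot('wrist')
print(s['t'],s['q'],s['tcp_pos'],s['tool_rot'],s['force'],s['finger_gap'])
cv2.imwrite('pics/w4.png',p); np.save('pics/w4.npy',d)
import pickle; pickle.dump((s,ci),open('pics/w4.pkl','wb'))
E
```

```text
t: 4.45
tcp_pos: [0.5165, -0.2036, 0.1228]
tool_rot: [0.879, 0.477, 0.003, 0.005]
force: [0.9, -0.8, -1.7]
finger_gap: 0.47
t: 4.75
tcp_pos: [0.5163, -0.2036, 0.2029]
tool_rot: [0.879, 0.477, 0.003, 0.005]
force: [0.6, 1.0, -0.0]
finger_gap: 0.467
t: 5.15
tcp_pos: [0.5046, -0.1041, 0.1966]
tool_rot: [0.878, 0.479, -0.001, -0.003]
force: [-0.4, -0.6, -1.8]
finger_gap: 0.469
t: 5.55
tcp_pos: [0.4993, -0.012, 0.1969]
tool_rot: [0.878, 0.479, -0.001, -0.001]
force: [-0.3, -0.7, -1.4]
finger_gap: 0.472
t: 6.15
tcp_pos: [0.4953, 0.0772, 0.1976]
tool_rot: [0.879, 0.477, -0.0, 0.0]
force: [-0.8, -0.5, -1.2]
finger_gap: 0.47
6.15 [-6.81716869e-02  3.77674714e-01  1.75055329e+00 -7.44595042e-04
  1.01339365e+00  5.09397871e-01] [0.49527688 0.07724006 0.19762079] [ 8.79107261e-01  4.76623881e-01 -1.81351852e-04  2.59114501e-04] [-0.80003854 -0.51892347 -1.18504223] 0.4697059943617133
```

View pics/w4.png

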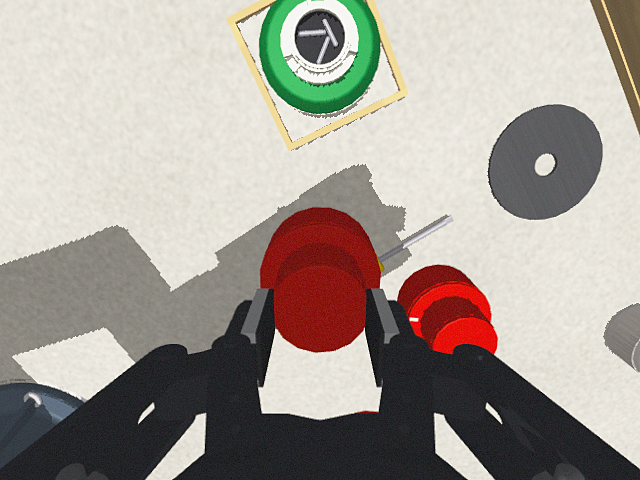

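```bash
python3 - <<'E'
from lid import *; import pickle
from scipy.optimize import least_squares
s,ci=pickle.load(open('pics/w4.pkl','rb')); p=cv2.imread('pics/w4.png'); d=np.load('pics/w4.npy')
cam=R.from_quat(ci['orientation'])
def cloud(m):
    ys,xs=np.nonzero((m>0)&(d>0)); n=cv2.undistortPoints(np.stack([xs,ys],1).astype(float)[:,None],ci['K'],ci['dist'])[:,0]
    return cam.apply(np.c_[n,np.ones(len(n))]*d[ys,xs][:,None])+ci['origin'],np.c_[xs,ys]
m=np.zeros(p.shape[:2],np.uint8); m[0:150,230:410]=1
P,_=cloud(m)
print(np.histogram(P[:,2],bins=np.arange(0,.11,.004)))
for lo,hi in((.094,.102),(.064,.071),(.015,.025)):
    q=P[(P[:,2]>lo)&(P[:,2]<hi)]; print(lo,len(q),np.median(q[:,2]),cv2.minEnclosingCircle((q[:,:2]*1000).astype(np.float32)), q[:,:2].min(0),q[:,:2].max(0))
# ellipse edge fits: green outer, casting contour to z=.068? check mouth dark hole at z=.097
hsv=cv2.cvtColor(p,cv2.COLOR_BGR2HSV)
g=((hsv[...,0]>45)&(hsv[...,0]<85)&(hsv[...,1]>100)).astype(np.uint8)*m
G,_=cloud(g); print('green z',np.percentile(G[:,2],[1,50,99]))
q=G[G[:,2]>.064]; print(cv2.minEnclosingCircle((q[:,:2]*1000).astype(np.float32)))
# lid
c=fitred(p,(250,195,390,360)); mm=np.zeros_like(m); cv2.drawContours(mm,[c],-1,1,-1)
L,_=cloud(mm); t=s['tcp_pos']; Rt=R.from_quat(s['tool_rot']).inv(); L=Rt.apply(L-t)
print(np.histogram(L[:,2],bins=np.arange(-.05,.06,.005)))
for lo,hi in((-.035,-.02),(-.004,.008)):
    q=L[(L[:,2]>lo)&(L[:,2]<hi)]; print('lid tool',len(q),np.median(q[:,2]),cv2.minEnclosingCircle((q[:,:2]*1000).astype(np.float32)))
cv2.imwrite('pics/w4c.png',cv2.resize(p[0:130,230:410],None,fx=4.4,fy=4.4,interpolation=cv2.INTER_CUBIC))
E
```

```text
(array([1832,    0,  145, 3307, 2324,  597,    1,    5,    4,    2,    7,
         88,   43,  423,  689,  711, 3709,  745,   77,  202,  648, 2796,
        375,  735,  414,    0,    0]), array([0.   , 0.004, 0.008, 0.012, 0.016, 0.02 , 0.024, 0.028, 0.032,
       0.036, 0.04 , 0.044, 0.048, 0.052, 0.056, 0.06 , 0.064, 0.068,
       0.072, 0.076, 0.08 , 0.084, 0.088, 0.092, 0.096, 0.1  , 0.104,
       0.108]))
0.094 706 0.09619608765971707 ((567.2393188476562, 187.97837829589844), 21.080867767333984) [0.54745376 0.16729245] [0.58788109 0.208366  ]
0.064 4447 0.06718857327246425 ((567.1034545898438, 188.06971740722656), 42.47099304199219) [0.52527644 0.14636939] [0.60885178 0.22904619]
0.015 3016 0.019286894663594845 ((567.428955078125, 186.85337829589844), 83.4306869506836) [0.49966832 0.11902782] [0.62917698 0.25631975]
green z [0.05367049 0.06668257 0.06898684]
((567.1034545898438, 188.06971740722656), 42.47099304199219)
(array([   0,    0,    0,    0, 5610, 1354,  355,  297,  287,  265, 2744,
        912,  235,  220,  196,  183,  181,  124,    1,    0,    0]), array([-5.00000000e-02, -4.50000000e-02, -4.00000000e-02, -3.50000000e-02,
       -3.00000000e-02, -2.50000000e-02, -2.00000000e-02, -1.50000000e-02,
       -1.00000000e-02, -5.00000000e-03, -2.77555756e-17,  5.00000000e-03,
        1.00000000e-02,  1.50000000e-02,  2.00000000e-02,  2.50000000e-02,
        3.00000000e-02,  3.50000000e-02,  4.00000000e-02,  4.50000000e-02,
        5.00000000e-02,  5.50000000e-02]))
lid tool 6964 -0.025555780379342356 ((-0.6143455505371094, 0.010498622432351112), 22.264375686645508)
lid tool 3738 0.004365502269981066 ((-0.9322230219841003, -0.05056227743625641), 31.800518035888672)
```

View pics/w4c.png

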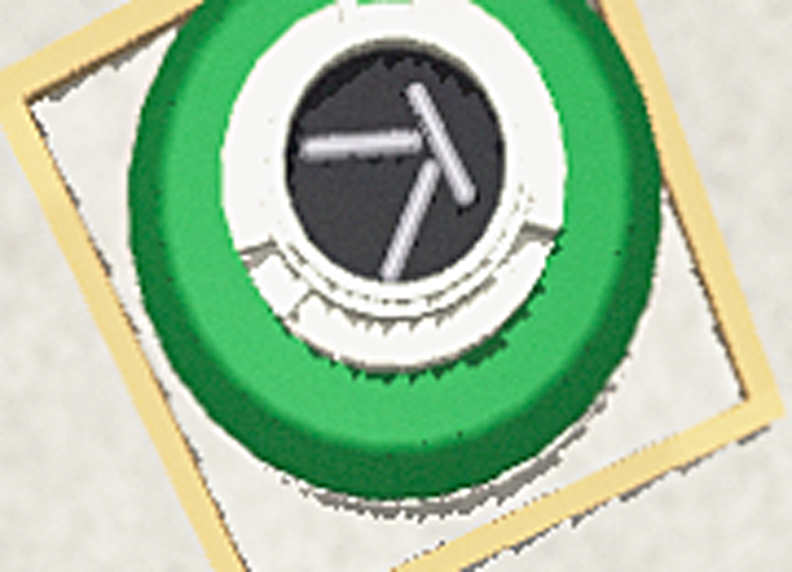

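```bash

python3 -m inch '[[1,[0.25,0,0],[0,0,0]],[1,[0.5,0,0],[0,0,0]],[1,[0.75,0,0],[0,0,0]],[1,[0.75,0,0],[0,0,0]]]'
python3 -m inch '[[1,[0.25,0,0],[0,0,0]],[1,[0.5,0,0],[0,0,0]],[1,[0.57,0,0.2],[0,0,0]],[1,[0.57,0,0.4],[0,0,0]],[1,[0.57,0,0.5],[0,0,0]],[1,[0.57,0,0.5],[0,0,0]],[1,[0.57,0,0.5],[0,0,0]],[1,[0.57,0,0.5],[0,0,0]]]'
python3 - <<'E'
from h import *
s=sense(); ci=camera_info('wrist'); p,d=snapshot('wrist')
print(s['t'],s['q'],s['tcp_pos'],s['tool_rot'],s['force'],s['ft_torque'],s['finger_gap'])
cv2.imwrite('pics/w5.png',p)
p,d=snapshot('scene'); cv2.imwrite('pics/s5.png',cv2.resize(p[150:310,300:500],None,fx=4,fy=3.7))
E
```

```text
t: 6.6
tcp_pos: [0.5382, 0.142, 0.198]
tool_rot: [0.879, 0.477, 0.001, 0.0]
force: [-0.6, -0.2, -0.3]
finger_gap: 0.465
t: 7.4
tcp_pos: [0.5676, 0.1888, 0.149]
tool_rot: [0.879, 0.477, 0.001, 0.0]
force: [-0.9, 0.6, -1.4]
finger_gap: 0.469
7.4 [ 1.34449753e-01  5.63604135e-01  1.56137784e+00 -1.09642698e-04
  1.01457079e+00  7.11362944e-01] [0.56763078 0.18876191 0.14900264] [8.79030511e-01 4.76764427e-01 9.37142940e-04 4.05236358e-04] [-0.86283541  0.61333562 -1.35438744] [-0.01048384  0.00502717  0.0400695 ] 0.46905045361108855
```

View pics/w5.png

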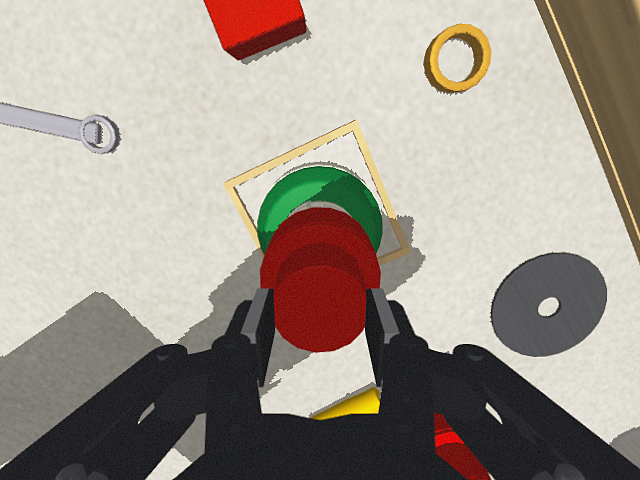

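View pics/s5.png

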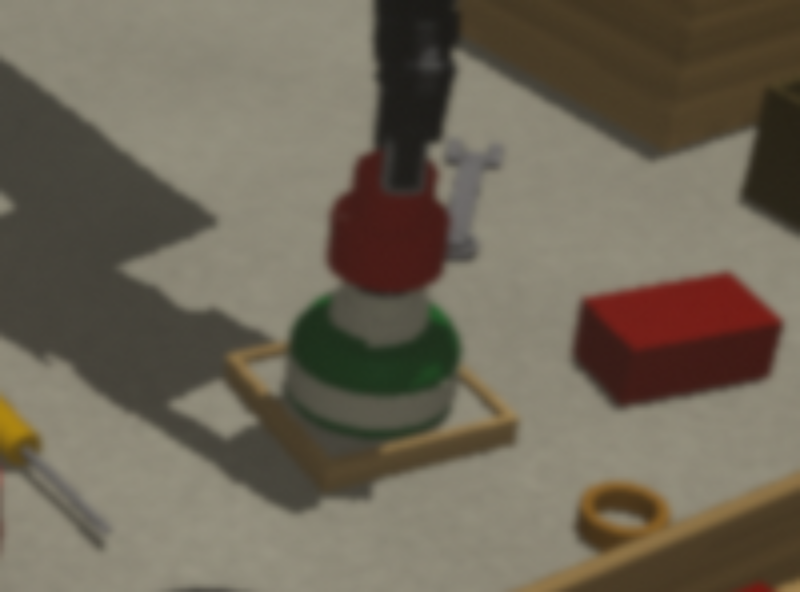

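```bash

python3 -m inch '[[1,[0,0,0.06],[0,0,0]],[1,[0,0,0.12],[0,0,0]],[1,[0,0,0.12],[0,0,0]],[1,[0,0,0.12],[0,0,0]]]'
python3 -m inch '[[1,[0,0,0.02],[0,0,0]],[1,[0,0,0.04],[0,0,0]],[1,[0,0,0.04],[0,0,0]]]'
python3 -c "
from h import *
s=sense();print(s['tcp_pos'],s['tool_rot'],s['force'],s['ft_torque'])"
```

```text
t: 7.9
tcp_pos: [0.5665, 0.1892, 0.1355]
tool_rot: [0.879, 0.477, -0.0, -0.0]
force: [-0.1, -0.4, -0.6]
finger_gap: 0.467
t: 8.2
tcp_pos: [0.5666, 0.1892, 0.1316]
tool_rot: [0.879, 0.477, -0.0, -0.0]
force: [-0.1, 0.1, -0.6]
finger_gap: 0.471
[0.56658187 0.18919963 0.1316021 ] [ 8.78858435e-01  4.77082548e-01 -2.86149984e-04 -1.06649486e-04] [-0.09391659  0.06917898 -0.63614422] [-0.00623536  0.06112006  0.00270605]
```

```bash

python3 -m inch '[[1,[0,0.01,0.01],[0,0,0]],[1,[0,0.01,0.01],[0,0,0]]]'
python3 -m inch '[[1,[0,0,0.01],[0,0,0]],[1,[0,0,0.02],[0,0,0]],[1,[0,0,0.02],[0,0,0]]]'
python3 -c "
from h import *
s=sense();print(s['tcp_pos'],s['tool_rot'],s['force'],s['ft_torque'])"
```

```text
t: 8.4
tcp_pos: [0.5678, 0.1886, 0.1308]
tool_rot: [0.879, 0.477, 0.0, 0.0]
force: [-0.1, -0.7, -0.5]
finger_gap: 0.466
t: 8.7
tcp_pos: [0.5675, 0.1887, 0.1287]
tool_rot: [0.879, 0.477, -0.0, -0.0]
force: [0.1, -0.1, -1.4]
finger_gap: 0.468
[0.567497   0.18865296 0.12873492] [ 8.78862698e-01  4.77074756e-01 -1.71575634e-04 -7.33985598e-05] [ 0.12700145 -0.06549299 -1.43086914] [-0.03074385  0.03105376  0.00156442]
```

```bash

for i in 1; do python3 -m inch '[[1,[0,0,0.01],[0,0,0]],[1,[0,0,0.02],[0,0,0]],[1,[0,0,0.03],[0,0,0]],[1,[0,0,0.03],[0,0,0]]]'; done
python3 -m inch '[[1,[0,0,0.01],[0,0,0]],[1,[0,0,0.01],[0,0,0]]]'
python3 -c "
from h import *
s=sense();print(s['tcp_pos'],s['tool_rot'],s['force'],s['ft_torque'])"
```

```text
t: 9.1
tcp_pos: [0.5675, 0.1887, 0.1257]
tool_rot: [0.879, 0.477, -0.0, -0.0]
force: [-0.7, 0.4, -0.7]
finger_gap: 0.467
t: 9.3
tcp_pos: [0.5675, 0.1887, 0.1248]
tool_rot: [0.879, 0.477, -0.0, -0.0]
force: [0.0, -0.9, -0.3]
finger_gap: 0.468
[0.56753613 0.18866804 0.12478107] [ 8.78862811e-01  4.77074567e-01 -1.24299254e-04 -4.31747222e-05] [ 0.04065581 -0.87891748 -0.25446139] [0.03126735 0.02182447 0.02169407]
```

```bash

python3 -m inch '[[1,[0,0,0.01],[0,0,0]],[1,[0,0,0.01],[0,0,0]]]' | grep -E "tcp|force"
python3 -m inch '[[1,[0,0,0.01],[0,0,0]],[1,[0,0,0.01],[0,0,0]]]' | grep -E "tcp|force"
python3 -c "
from h import *
s=sense();print(s['tcp_pos'],s['force'],s['ft_torque'])"
```

```text
tcp_pos: [0.5676, 0.1887, 0.1238]
force: [0.1, -0.2, 0.3]
tcp_pos: [0.5675, 0.1886, 0.1228]
force: [-0.0, -0.9, 0.5]
[0.5675372  0.18864748 0.12277977] [-0.00653988 -0.86866225  0.49214604] [ 0.00101098  0.04875431 -0.00328448]
```

```bash

python3 -m inch '[[1,[0,0,0.01],[0,0,0]],[1,[0,0,0.01],[0,0,0]]]' | grep -E "tcp|force"
python3 -c "
from h import *
s=sense();print(s['tcp_pos'],s['force'],s['ft_torque'])"
```

```text
tcp_pos: [0.5676, 0.1887, 0.1218]
force: [-0.1, 0.0, -1.1]
[0.56757038 0.18865722 0.12179387] [-0.13420835  0.01292494 -1.12485068] [ 0.03582674 -0.0084665   0.00298562]
```

```bash

python3 -m inch '[[1,[0,0,0.01],[0,0,0]],[1,[0,0,0.01],[0,0,0]]]' | grep -E "tcp|force"
python3 -c "
from h import *
s=sense();print(s['tcp_pos'],s['force'],s['ft_torque'])"
```

```text
tcp_pos: [0.5678, 0.1888, 0.1214]
force: [-0.7, 0.5, 2.5]
[0.56782769 0.18878604 0.12142449] [-0.66354042  0.51336761  2.54200487] [ 0.10553823  0.16993105 -0.00707875]
```

```bash
cat > st.py <<'E'
from h import *
s=sense(); e=2*np.arctan2(s['tool_rot'][1],s['tool_rot'][0])
print('t%.2f'%s['t'],'tcp',(s['tcp_pos']*1000).round(2),'yaw %.1f'%np.degrees(e),'q6 %.2f'%s['q'][5],'F',s['force'].round(2),'T',s['ft_torque'].round(3))
E
python3 -m inch '[[1,[0,0,-0.0015],[0,0,-0.01]],[1,[0,0,-0.0015],[0,0,-0.01]]]' >/dev/null; python3 st.py
python3 -m inch '[[1,[0,0,-0.0015],[0,0,-0.01]],[1,[0,0,-0.0015],[0,0,-0.01]]]' >/dev/null; python3 st.py
```

```text
t10.30 tcp [568.17 188.93 121.65] yaw 60.6 q6 0.65 F [-0.08  0.82  2.69] T [0.158 0.117 0.073]
t10.50 tcp [568.1  188.86 121.78] yaw 64.1 q6 0.59 F [-0.7   1.58  4.27] T [0.138 0.12  0.025]
```

```bash

python3 -m inch '[[1,[0,0,-0.002],[0,0,-0.01]],[1,[0,0,-0.004],[0,0,-0.02]],[1,[0,0,-0.004],[0,0,-0.02]]]' >/dev/null; python3 st.py
python3 -m inch '[[1,[0,0,-0.002],[0,0,-0.01]],[1,[0,0,-0.004],[0,0,-0.02]],[1,[0,0,-0.004],[0,0,-0.02]]]' >/dev/null; python3 st.py
```

```text
t10.80 tcp [567.98 188.86 122.12] yaw 71.3 q6 0.46 F [0.55 0.29 5.09] T [0.178 0.217 0.111]
t11.10 tcp [567.91 188.84 122.54] yaw 78.5 q6 0.34 F [-0.42  0.57  5.08] T [0.136 0.192 0.049]
```

```bash

python3 -m inch '[[1,[0,0,-0.002],[0,0,-0.01]],[1,[0,0,-0.004],[0,0,-0.02]],[1,[0,0,-0.004],[0,0,-0.02]]]' >/dev/null; python3 st.py
python3 -m inch '[[1,[0,0,-0.002],[0,0,-0.01]],[1,[0,0,-0.004],[0,0,-0.02]],[1,[0,0,-0.004],[0,0,-0.02]]]' >/dev/null; python3 st.py
```

```text
t11.40 tcp [567.84 188.77 122.9 ] yaw 85.7 q6 0.21 F [-1.14 -0.33  5.85] T [0.106 0.226 0.04 ]
t11.70 tcp [568.11 188.74 123.14] yaw 92.9 q6 0.08 F [-0.15  0.97  4.23] T [0.157 0.064 0.054]
```

```bash

python3 -m inch '[[1,[0,0,-0.002],[0,0,-0.01]],[1,[0,0,-0.004],[0,0,-0.02]],[1,[0,0,-0.004],[0,0,-0.02]]]' >/dev/null; python3 st.py
python3 -m inch '[[1,[0,0,-0.002],[0,0,-0.01]],[1,[0,0,-0.002],[0,0,-0.01]]]' >/dev/null; python3 st.py
```

```text
t12.00 tcp [567.05 188.38 122.37] yaw 100.0 q6 -0.04 F [-0.28 -0.34 -0.78] T [ 0.007 -0.017  0.04 ]
t12.20 tcp [567.21 188.45 122.76] yaw 103.6 q6 -0.10 F [ 0.72  0.27 -0.02] T [0.028 0.038 0.012]
```

```bash

python3 -m inch '[[1,[0,0,-0.002],[0,0,-0.01]],[1,[0,0,-0.002],[0,0,-0.01]]]' >/dev/null; python3 st.py
```

```text
t12.40 tcp [567.38 188.53 123.18] yaw 107.2 q6 -0.17 F [ 0.35 -0.22 -0.97] T [-0.084 -0.028 -0.005]
```

```bash

python3 -m inch '[[1,[0,0,0.01],[0,0,0.005]],[1,[0,0,0.02],[0,0,0.005]],[1,[0,0,0.02],[0,0,0.005]]]' >/dev/null; python3 st.py
python3 -m inch '[[1,[0,0,0.01],[0,0,0]],[1,[0,0,0.01],[0,0,0]]]' >/dev/null; python3 st.py
```

```text
t12.70 tcp [567.43 188.61 121.29] yaw 105.5 q6 -0.14 F [-0.16  0.09 -0.3 ] T [ 0.01  -0.014  0.035]
t12.90 tcp [567.54 188.65 120.46] yaw 105.6 q6 -0.14 F [ 1.1   0.91 -1.27] T [-0.085  0.034 -0.014]
```

```bash

python3 -m inch '[[1,[0,0,0.01],[0,0,0]],[1,[0,0,0.01],[0,0,0]]]' >/dev/null; python3 st.py
```

```text
t13.10 tcp [567.53 188.67 119.48] yaw 105.6 q6 -0.14 F [ 0.03  0.01 -0.85] T [-0.03  -0.005 -0.014]
```

```bash

python3 -m inch '[[1,[0,0,0.01],[0,0,0]],[1,[0,0,0.02],[0,0,0]],[1,[0,0,0.02],[0,0,0]]]' >/dev/null; python3 st.py
python3 -m inch '[[1,[0,0,0.01],[0,0,0]],[1,[0,0,0.01],[0,0,0]]]' >/dev/null; python3 st.py
```

```text
t13.40 tcp [567.48 188.66 117.44] yaw 105.6 q6 -0.14 F [-0.69  0.14 -0.93] T [-0.025 -0.019 -0.008]
t13.60 tcp [567.56 188.65 116.47] yaw 105.6 q6 -0.14 F [ 0.22  0.81 -0.54] T [0.    0.016 0.026]
```

```bash

python3 -m inch '[[1,[0,0,0.01],[0,0,0]],[1,[0,0,0.01],[0,0,0]]]' >/dev/null; python3 st.py
```

```text
t13.80 tcp [567.55 188.66 115.48] yaw 105.6 q6 -0.14 F [ 0.12  0.07 -0.57] T [ 0.046  0.025 -0.036]
```

```bash

python3 -m inch '[[1,[0,0,0.005],[0,0,0]],[1,[0,0,0.005],[0,0,0]]]' >/dev/null; python3 st.py
```

```text
t14.00 tcp [567.6  188.66 115.05] yaw 105.6 q6 -0.14 F [-0.02  0.35 -0.82] T [0.017 0.031 0.05 ]
```

```bash

python3 -m inch '[[1,[0,0,0.005],[0,0,0]],[1,[0,0,0.005],[0,0,0]]]' >/dev/null; python3 st.py
python3 -m inch '[[1,[0,0,0.005],[0,0,0]],[1,[0,0,0.005],[0,0,0]]]' >/dev/null; python3 st.py
```

```text
t14.20 tcp [567.6  188.69 114.56] yaw 105.6 q6 -0.14 F [ 0.2   0.19 -1.83] T [ 0.029 -0.028 -0.018]
t14.40 tcp [567.59 188.68 114.07] yaw 105.6 q6 -0.14 F [ 0.02  0.73 -0.8 ] T [ 0.01  -0.047  0.001]
```

```bash

python3 -m inch '[[1,[0,0,0.005],[0,0,0]],[1,[0,0,0.005],[0,0,0]]]' >/dev/null; python3 st.py
python3 -m inch '[[1,[0,0,0.005],[0,0,0]],[1,[0,0,0.005],[0,0,0]]]' >/dev/null; python3 st.py
```

```text
t14.60 tcp [567.68 188.68 113.68] yaw 105.6 q6 -0.14 F [-0.04  0.45 -0.37] T [-0.003  0.059  0.016]
t14.80 tcp [567.75 188.68 113.49] yaw 105.6 q6 -0.14 F [-1.61 -0.46  2.03] T [-0.014  0.161  0.002]
```

```bash

python3 -m inch '[[1,[0,0,0],[0,0,0.01]],[1,[0,0,0.002],[0,0,0.02]],[1,[0,0,0.002],[0,0,0.02]]]' >/dev/null; python3 st.py
python3 -m inch '[[1,[0,0,0.002],[0,0,0.01]],[1,[0,0,0.004],[0,0,0.02]],[1,[0,0,0.004],[0,0,0.02]]]' >/dev/null; python3 st.py
```

```text
t15.10 tcp [567.91 188.63 113.42] yaw 98.4 q6 -0.01 F [ 0.06 -0.63  3.81] T [-0.027  0.183  0.001]
t15.40 tcp [567.94 188.58 113.26] yaw 91.2 q6 0.11 F [-0.36 -0.93  4.91] T [-0.145  0.255 -0.036]
```

```bash

python3 -m inch '[[1,[0,0,0],[0,0,0.01]],[1,[0,0,0.002],[0,0,0.02]],[1,[0,0,0.002],[0,0,0.02]]]' >/dev/null; python3 st.py
python3 -m inch '[[1,[0,0,0.002],[0,0,0.01]],[1,[0,0,0.004],[0,0,0.02]],[1,[0,0,0.004],[0,0,0.02]]]' >/dev/null; python3 st.py
```

```text
t15.70 tcp [567.92 188.62 112.91] yaw 84.1 q6 0.24 F [-0.89 -0.06  5.06] T [-0.198  0.282 -0.06 ]
t16.00 tcp [567.98 188.66 112.48] yaw 76.9 q6 0.36 F [-0.47 -1.16  5.53] T [-0.089  0.257 -0.031]
```

Steady descent at about 0.06 mm/deg with a light load (~5 N). I'll keep going.

```bash

python3 -m inch '[[1,[0,0,0.002],[0,0,0.01]],[1,[0,0,0.004],[0,0,0.02]],[1,[0,0,0.004],[0,0,0.02]]]' >/dev/null; python3 st.py
python3 -m inch '[[1,[0,0,0.002],[0,0,0.01]],[1,[0,0,0.004],[0,0,0.02]],[1,[0,0,0.004],[0,0,0.02]]]' >/dev/null; python3 st.py
```

```text
t16.30 tcp [567.96 188.68 112.05] yaw 69.7 q6 0.49 F [-0.55  0.31  5.3 ] T [-0.117  0.188 -0.007]
t16.60 tcp [567.97 188.8  111.61] yaw 62.4 q6 0.61 F [-1.11 -0.19  5.21] T [-0.097  0.178 -0.049]
```

```bash

python3 -m inch '[[1,[0,0,0.002],[0,0,0.01]],[1,[0,0,0.004],[0,0,0.02]],[1,[0,0,0.004],[0,0,0.02]]]' >/dev/null; python3 st.py
python3 -m inch '[[1,[0,0,0.002],[0,0,0.01]],[1,[0,0,0.004],[0,0,0.02]],[1,[0,0,0.004],[0,0,0.02]]]' >/dev/null; python3 st.py
```

```text
t16.90 tcp [568.04 188.87 111.22] yaw 55.2 q6 0.74 F [-0.88 -0.17  5.22] T [ 0.038  0.08  -0.066]
t17.20 tcp [568.11 188.93 110.81] yaw 48.0 q6 0.87 F [-0.34 -0.24  4.88] T [-0.013  0.123 -0.071]
```

```bash

python3 -m inch '[[1,[0,0,0.002],[0,0,0.01]],[1,[0,0,0.004],[0,0,0.02]],[1,[0,0,0.004],[0,0,0.02]]]' >/dev/null; python3 st.py
python3 -m inch '[[1,[0,0,0.002],[0,0,0.01]],[1,[0,0,0.004],[0,0,0.02]],[1,[0,0,0.004],[0,0,0.02]]]' >/dev/null; python3 st.py
python3 -m inch '[[1,[0,0,0.002],[0,0,0.01]],[1,[0,0,0.004],[0,0,0.02]],[1,[0,0,0.004],[0,0,0.02]]]' >/dev/null; python3 st.py
```

```text
t17.50 tcp [568.14 188.94 110.36] yaw 40.8 q6 0.99 F [-0.    0.09  5.41] T [-0.026  0.129 -0.045]
t17.80 tcp [568.19 188.92 109.97] yaw 33.6 q6 1.12 F [0.31 0.24 5.15] T [ 0.058  0.11  -0.085]
t18.10 tcp [568.25 188.98 109.56] yaw 26.4 q6 1.24 F [0.31 0.13 5.51] T [ 0.097  0.076 -0.046]
```

```bash

python3 -m inch '[[1,[0,0,0.002],[0,0,0.01]],[1,[0,0,0.002],[0,0,0.01]]]' >/dev/null; python3 st.py
python3 -m inch '[[1,[0,0,0.002],[0,0,0.01]],[1,[0,0,0.002],[0,0,0.01]]]' >/dev/null; python3 st.py
```

```text
t18.30 tcp [568.31 188.92 109.33] yaw 22.8 q6 1.31 F [-0.45  0.54  4.34] T [ 0.033  0.034 -0.098]
t18.50 tcp [568.36 188.9  109.17] yaw 19.2 q6 1.37 F [-1.08  0.02  4.61] T [ 0.052  0.074 -0.141]
```

```bash

python3 -m inch '[[1,[0,0,0.001],[0,0,0.005]],[1,[0,0,0.001],[0,0,0.005]]]' >/dev/null; python3 st.py
python3 -m inch '[[1,[0,0,0.001],[0,0,0.005]],[1,[0,0,0.001],[0,0,0.005]]]' >/dev/null; python3 st.py
```

```text
t18.70 tcp [568.32 188.91 109.02] yaw 17.5 q6 1.40 F [-1.03 -0.3   3.74] T [-0.04   0.026 -0.042]
t18.90 tcp [568.29 188.88 108.99] yaw 15.7 q6 1.43 F [-0.32 -0.01  5.33] T [-0.016  0.102 -0.079]
```

```bash

python3 -m inch '[[1,[0,0,0.001],[0,0,0.005]],[1,[0,0,0.001],[0,0,0.005]]]' >/dev/null; python3 st.py
python3 -m inch '[[1,[0,0,0.001],[0,0,0.005]],[1,[0,0,0.001],[0,0,0.005]]]' >/dev/null; python3 st.py
```

```text
t19.10 tcp [568.25 188.88 108.88] yaw 13.9 q6 1.46 F [0.38 0.31 4.38] T [ 0.097  0.103 -0.126]
t19.30 tcp [568.21 188.9  108.73] yaw 12.1 q6 1.49 F [-1.74  0.3   4.66] T [-0.05   0.066 -0.072]
```

```bash

python3 -m inch '[[1,[0,0,0.001],[0,0,0.005]],[1,[0,0,0.001],[0,0,0.005]]]' >/dev/null; python3 st.py
python3 -m inch '[[1,[0,0,0.001],[0,0,0.005]],[1,[0,0,0.001],[0,0,0.005]]]' >/dev/null; python3 st.py
```

```text
t19.50 tcp [568.26 188.9  108.65] yaw 10.3 q6 1.53 F [ 0.16 -0.98  4.73] T [ 0.037  0.101 -0.072]
t19.70 tcp [568.25 188.9  108.53] yaw 8.5 q6 1.56 F [-0.3   0.41  5.3 ] T [ 0.071  0.004 -0.054]
```

```bash

python3 -m inch '[[1,[0,0,0.001],[0,0,0.005]],[1,[0,0,0.001],[0,0,0.005]]]' >/dev/null; python3 st.py
```

```text
t19.90 tcp [568.24 188.91 108.42] yaw 6.7 q6 1.59 F [-0.15 -0.79  4.82] T [ 0.003  0.084 -0.103]
```

```bash

python3 -m inch '[[1,[0,0,0],[0,0,0.005]],[1,[0,0,0],[0,0,0.005]]]' >/dev/null; python3 st.py
python3 -m inch '[[1,[0,0,0],[0,0,0.005]],[1,[0,0,0],[0,0,0.005]]]' >/dev/null; python3 st.py
```

```text
t20.10 tcp [568.26 188.84 108.38] yaw 4.9 q6 1.62 F [-0.26  0.72  4.45] T [-0.017  0.021  0.037]
t20.30 tcp [568.24 188.75 108.34] yaw 3.2 q6 1.65 F [0.03 0.36 4.4 ] T [0.061 0.025 0.297]
```

```bash

python3 -m inch '[[1,[0,0,0],[0,0,0.003]],[1,[0,0,0],[0,0,0.003]]]' >/dev/null; python3 st.py
```

```text
t20.50 tcp [568.25 188.74 108.37] yaw 2.1 q6 1.67 F [1.04 0.25 4.94] T [ 0.018 -0.008  0.472]
```

The end stop is felt: torque rises 0.04 → 0.30 → 0.47 N m with no further drop. I'll back the torque off and let go.

```bash

python3 -m inch '[[1,[0,0,-0.004],[0,0,-0.006]],[1,[0,0,-0.004],[0,0,-0.006]]]' >/dev/null; python3 st.py
python3 -m inch '[[0.3,[0,0,0],[0,0,0]],[0,[0,0,0],[0,0,0]],[-0.3,[0,0,0],[0,0,0]],[-1,[0,0,0],[0,0,0]],[-1,[0,0,0],[0,0,0]],[-1,[0,0,0],[0,0,0]],[-1,[0,0,0],[0,0,0]],[-1,[0,0,0],[0,0,0]],[-1,[0,0,0],[0,0,0]]]'; python3 st.py
```

```text
t20.70 tcp [567.99 188.8  108.42] yaw 4.2 q6 1.63 F [-0.71 -0.95  4.15] T [ 0.053 -0.047  0.029]
t: 21.6
tcp_pos: [0.5676, 0.1887, 0.1084]
tool_rot: [0.999, 0.036, -0.0, 0.0]
force: [0.2, 0.6, 0.5]
finger_gap: 1.003
t21.60 tcp [567.64 188.67 108.42] yaw 4.1 q6 1.63 F [0.2  0.56 0.47] T [-0.007  0.051 -0.009]
```

```bash

python3 -m inch '[[-1,[0,0,-0.2],[0,0,0]],[-1,[0,0,-0.5],[0,0,0]],[-1,[0,0,-0.9],[0,0,0]],[-1,[0,0,-0.9],[0,0,0]]]'
python3 -m inch '[[-1,[-0.4,0,0],[0,0,0]],[-1,[-0.7,0,0],[0,0,0]],[-1,[-0.7,0,0],[0,0,0]],[-1,[-0.7,0,0],[0,0,0]],[-1,[-0.7,0,0],[0,0,0]]]'
python3 - <<'E'
from lid import *; import pickle
s=sense(); ci=camera_info('wrist'); p,d=snapshot('wrist')
cv2.imwrite('pics/w6.png',p)
cam=R.from_quat(ci['orientation'])
c=fitred(p,(240,60,400,340)); mm=np.zeros(p.shape[:2],np.uint8); cv2.drawContours(mm,[c],-1,1,-1); print(cv2.boundingRect(c))
def cloud(m):
    ys,xs=np.nonzero((m>0)&(d>0)); n=cv2.undistortPoints(np.stack([xs,ys],1).astype(float)[:,None],ci['K'],ci['dist'])[:,0]
    return cam.apply(np.c_[n,np.ones(len(n))]*d[ys,xs][:,None])+ci['origin']
P=cloud(mm)
for lo,hi in((.127,.145),(.099,.110)):
    q=P[(P[:,2]>lo)&(P[:,2]<hi)]; A=np.c_[q[:,:2]-q[:,:2].mean(0),np.ones(len(q))]
    print(len(q),np.median(q[:,2]),cv2.minEnclosingCircle((q[:,:2]*1000).astype(np.float32)),'tilt',np.linalg.lstsq(A,q[:,2],rcond=None)[0][:2])
p,d=snapshot('scene'); cv2.imwrite('pics/s6.png',p)
E
```

```text
t: 22.0
tcp_pos: [0.5717, 0.1894, 0.2042]
tool_rot: [0.999, 0.036, 0.006, -0.001]
force: [0.8, 0.0, 1.4]
finger_gap: 1.003
t: 22.5
tcp_pos: [0.4992, 0.1838, 0.1985]
tool_rot: [0.999, 0.035, 0.001, -0.0]
force: [0.6, -0.1, -0.6]
finger_gap: 0.994
(276, 89, 89, 92)
4021 0.1342427706843627 ((567.1947021484375, 188.07107543945312), 22.45948028564453) tilt [-0.0015319  -0.00024773]
2401 0.10425271435389993 ((567.3272705078125, 188.16712951660156), 31.759925842285156) tilt [-0.00155094  0.00048277]
```

View pics/w6.png

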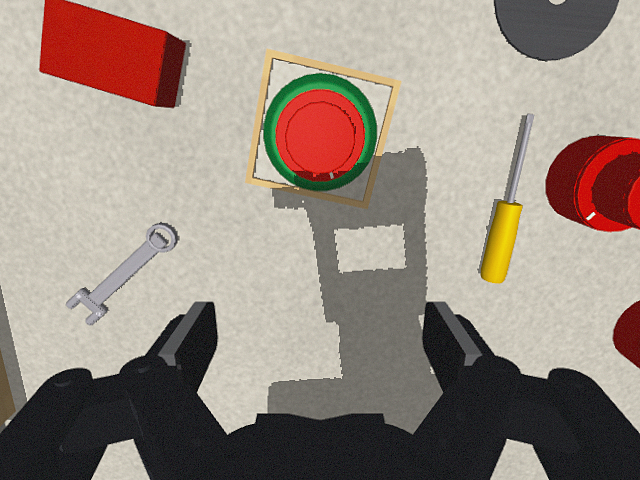

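View pics/s6.png

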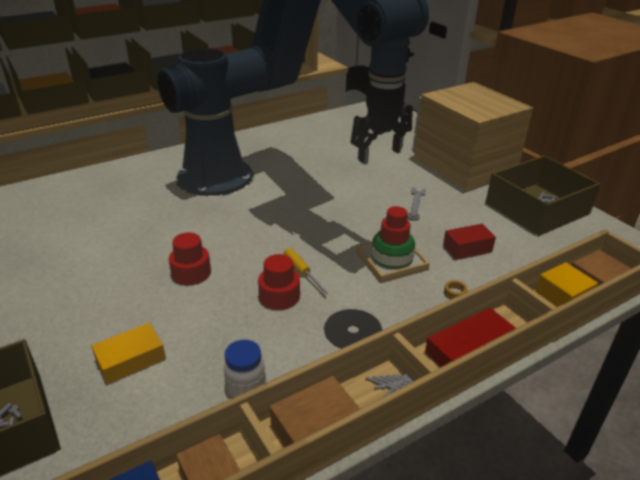

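The lid sits centred on the canister, at (320,135) in the wrist view. Its knob top reads 134.2 mm against 135 mm expected; the same camera read the mouth 0.8 mm low too. It is level, the gripper is clear, and the bystanders look undisturbed, so I'm handing in.

```bash
python3 -c "
from station import *
print(sign_off())"
```

```text
the job is handed in; nothing more can be done
None
```

I gripped the smallest red lid by its knob and set it squarely on the neck. I turned it anticlockwise about 45° until it came off the thread start, then lowered it to about 75 mm. From there I screwed it clockwise about 100° to the end stop, backed off about 2° to ease the torque, let go and handed it in at about 22.6 s. `sign_off()` gave no verdict.

**Final checks:**
- **Height:** the last wrist-camera reading puts the lid's lower edge about 69–70 mm above the bench. That view read the knob top at 134.2 mm against 135 mm expected, and the camera had earlier read the mouth about 0.8 mm low.
- **Centring and tilt:** the lid is within about 0.2 mm of the canister's measured axis, with a tilt of about 0.002 rad.
- **Forces:** the highest readings were about 6 N vertical and 0.47 N m at the end stop. That torque is fairly close to the 0.55 N m that would twist the canister, but I saw no sign that it turned.
- **Bystanders:** they look undisturbed in the pictures; I did not measure their positions.

**One disagreement:** my first rough top-camera estimate of the canister's position was about 7 mm off the wrist camera's. I used the wrist camera, and the fit and final centring agreed with it.

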